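# Re-zero an unmarked step selector and count five clicks

## Robot

A 6-joint arm with a two-finger parallel gripper is mounted at the origin on a cart in front of the work surface, level with it; the furniture and walls round the work are solid. World frame = base frame: x ahead of the robot, y to its left, z up, the work surface at z = 0. Lengths are in m, angles in degrees, forces in N, time in s.
With the tool pointing down it reaches from about 0.25 to 0.775 m from the base axis. Payload 4 kg.
Tool frame: the origin (TCP) lies midway between the tips of the shut fingers; the grasp point (between the pads) lies 19 mm behind it; z points along the fingers, y is the line along which they close (so a half turn about z gives the same grasp; the last joint's range is limited). The gripper opens to 94 mm and grips with 3 to 60 N. Pads are 16 mm wide; open, the fingers measure 119 mm over their backs; the gripper's body (75 mm by 177 mm) begins 78 mm behind the grasp point.
Start: joints at [70.755, 4.996, 78.535, -0, 96.463, -5.907], TCP at [0.127, 0.535, 0.206] pointing down, gripper open.
Joint ranges: [-177.83, 177.83], [-43.37, 116.18], [15.69, 146.23], [-61.86, 241.86], [9.47, 152.12], [-147.06, 147.06]. Speed limits (degrees/s): [159.86, 159.86, 180, 180, 180, 180].

## Interface

Orientations are given as a 3x3 rotation matrix whose columns are the frame's x, y, z axes.
In Python, from bench import bot gives the robot as it stands.
- The arm moves only by the tool carry_out, never from a script. Its argument "targets" is a list of rows, each an object with "twist": the turn, a rotation vector about the tool's x, y, z scaled (see below), a list of three; "linear": the shift along the tool's x, y, z scaled (see below), a list of three; "fingers": the opening, from 0 (shut) to 1 (fully open). In form: [{"twist": [ax, ay, az], "linear": [dx, dy, dz], "fingers": fingers}, ...]. A call has 1 to 20 rows; each row shifts and turns the commanded pose from where the row before left it, along the tool's axes as they then stand; what a row does not reach is not made up. The controller multiplies each number of a shift by 0.025 m and each number of a turn by 5 degrees. A row lasts 1/12 s, in which the tool goes at most 41.7 mm and 7.16 degrees, less where a joint would pass 70% of its speed; a pose out of reach is approached as far as the arm can. A call with a number of a shift or a turn outside -1 to 1 is refused whole. A call with a gripper value outside its range is refused whole. The fingers move at their own pace and stop on an object; "squeeze" is the grip in N (left out, the last holds). Time passes only in rows, so rows that do not move let the fingers close. It gives the time, the measured TCP pose, the force, the opening and the grip force at its end, in the units of the state.
- bot.observe(): the state, without advancing time (a new reading comes with each control period).
- bot.get_image(name): name is "scene" or "side" or "wrist"; returns a dict with "frame" (420x560x3 uint8, red, green, blue), "mtx" (3x3 intrinsics, pixels), "extrinsics" (4x4, takes a point from world to camera coordinates). Camera axes: x right, y down, z forward; pixel columns grow to the right and rows downward; lengths in m; the calibration is good to about 2 mm. A picture is of the moment at which its call begins. There is no depth.
- bot.close_job(): hands the job in; it is judged then, once.
The state is a dict: "t": time; "joints": joint angles; "qd": joint speeds; "joint_torque": joint torques, N m; "tcp_pos": TCP position; "eef_rot": TCP orientation; "ft_force": force on the tool from outside, world axes, zero at the start; "ft_torque": the same for the moment, N m; "width": finger opening in m; "gripper_force": force on a finger pad.
Only numpy, scipy, OpenCV 4.12 (cv2) and the standard library are available. Lean on these libraries where they do the work, as an engineer would, in place of code of your own. Each camera call takes 0.05 s, during which the arm holds its last target. There are 200 camera calls.

## Task

On the grey box, turn the large knob anticlockwise, gently, until you feel it come up against its end stop; then turn it clockwise by exactly five clicks from the stop and let go. Do not force the stop, and leave the small knob and the other things on the bench as they are.

Things in the scene. Friction and masses are not known exactly. Their poses are not given: they have to be found in the camera images.
- case: fixed grey die-cast box, 112 (x) x 182 (y) x 50 mm high; origin at the centre of its underside, z up. On its deck, 50 mm above the origin: the large knob with its vertical axis at (0, -42) mm, the small knob at (0, +50) mm; four brass sockets in the face at +x
- knob: large round fluted black knob, 43 mm in diameter over a pale 66 mm disc; black sides from 13 to 47 mm above the deck, top at 51 mm. Grip its sides at any yaw. Origin on its axis at deck height. A springy coupling (about 0.3 N m/rad) joins it to the clicking shaft inside
- knob_top (a point): centre of the large knob's flat top, on its turning axis, 51 mm above the deck (101 mm above the bench)
- index (a point): point near the rim of the large knob's top, on its white pointer line, 16 mm from the axis; turns with the knob. Let go, the knob springs to the angle of the shaft. Clicks are 20 degrees apart: a click comes as torque builds to about 0.15 N m (some 0.5 rad of twist), then drops by about 0.1. There is no scale
- stop_post: steel end-stop post hidden under the disc; its origin is given at the box's origin. The shaft's lug meets it 29 mm from the axis, so every 0.1 N m of knob torque at the stop loads it with about 3.4 N; it is damaged above 10 N. The shaft starts one to four clicks clockwise of this stop
- trim_mark (a point): end of the white mark on top of the small round black knob, 22 mm in diameter, top 17 mm above the deck, 92 mm from the large knob's axis; leave it as it is
- dish: round steel dish of screws, 85 mm wide, 18 high, loose; origin under its centre; bystander
- blue_driver: precision screwdriver with a blue handle, 142 mm long, 12 thick, loose; bystander
- syringe: paste syringe, 93 x 22 x 13 mm, loose; bystander
- stick: black USB stick, 52 x 18 x 8 mm, loose; bystander
- ssd: flat black drive, 70 x 100 x 8 mm, loose; bystander
- tub: flux tub with a black lid, 47 mm wide, 29 high, loose; bystander

How it is judged (in metres and radians):
On the way:
1. the large knob has come up against its anticlockwise end stop (contact force between knob and stop_post above 1.5 N), for 0.2 s.
At the end, for the whole second after the job is handed in: the large knob rests released in its fifth click from the end stop: the index point within about 2 mm (some 8 degrees) of that place (x of index in the frame of case between -0.0114 and -0.007 m and y of index in the frame of case between -0.0311 and -0.0267 m); the robot touches nothing.
It fails at once if the end stop is forced (contact force between knob and stop_post above 10 N).
It fails at once if the small knob is turned (distance of trim_mark from where it was at the start of the episode above 0.005 m).
It fails at once if a bystander is shoved away (distance of any of dish, blue_driver, syringe, stick, ssd, tub from where it was at the start of the episode above 0.02 m).
It also fails if it takes over 67 s, if anything falls off the work surface, if the arm or the gripper's body presses on something with over 40 N, if the wrist force passes 120 N, or if a joint passes its speed limit or range.

## Working session

There is one attempt and no reset: what is moved stays moved. The work goes in short steps, Python scripts to look and compute and a tool call to move; the robot and the scene stay as the last step left them, time stands still between calls to the robot, and variables do not carry over. Pictures are saved under pics/ and viewed, at most 10 in all, crops included, and the job is handed in when it is done.

Besides the shell and the picture viewer there is one more tool, called after "Emit:" by a JSON object that holds its "op" and its "data", one argument or row to a line. carry_out: Moves the arm, as the interface text tells. Shifts and turns lie within -1 to 1; 1 stands for 0.025 m of shift or 5 degrees of turn. Its arguments: {"type":"object","properties":{"targets":{"type":"array"},"squeeze":{"type":"number"}},"required":["targets"]}

```bash
mkdir -p pics; python3 - <<'E'
from bench import bot
import cv2,numpy as np
s=bot.observe();print({k:np.round(v,3).tolist() for k,v in s.items()})
ims=[]
for n in("scene","side"):
    d=bot.get_image(n);cv2.imwrite(f"pics/{n}0.png",d["frame"][:,:,::-1]);np.savez(f"{n}0.npz",**d)
E
```

```text
{'t': 0.0, 'joints': [70.753, 5.038, 78.624, -0.001, 96.461, -5.907], 'qd': [-0.005, -0.003, 0.003, -0.148, 0.041, -0.033], 'joint_torque': [-0.0, -34.018, -30.242, 0.072, 0.033, -0.0], 'tcp_pos': [0.127, 0.535, 0.204], 'eef_rot': [[-0.973, 0.231, -0.001], [0.231, 0.973, -0.002], [0.0, -0.002, -1.0]], 'ft_force': [0.008, 0.121, 0.132], 'ft_torque': [0.001, -0.014, -0.005], 'gripper_force': 0.0, 'width': 0.094}
```

View pics/scene0.png

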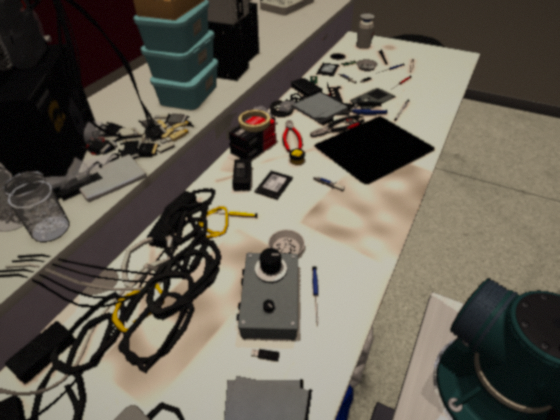

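View pics/side0.png

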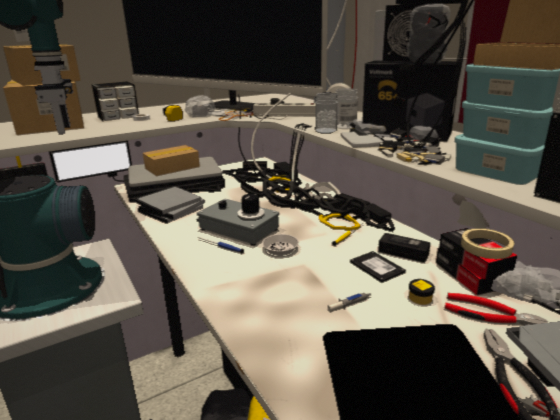

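The scene view shows the box with the large knob at about (270,256) and the small knob at (269,307). The side view shows the large knob at about (250,200). The dish is beyond the large knob and the blue driver lies to the right of the box.

```bash
cat > h.py <<'E'
import numpy as np,cv2
def ray(d,uv):
    E=d["extrinsics"];R=E[:3,:3];c=-R.T@E[:3,3]
    v=R.T@np.linalg.inv(d["mtx"])@np.array([uv[0],uv[1],1.]);return c,v/np.linalg.norm(v)
def plane(d,uv,z):
    c,v=ray(d,uv);return c+v*(z-c[2])/v[2]
def proj(d,p):
    q=d["mtx"]@(d["extrinsics"]@np.r_[p,1])[:3];return q[:2]/q[2]
def tri(a,ua,b,ub):
    ca,va=ray(a,ua);cb,vb=ray(b,ub)
    s=np.linalg.lstsq(np.c_[va,-vb],cb-ca,rcond=None)[0]
    return ca+va*s[0],cb+vb*s[1]
E
python3 - <<'E'
from h import *
a=dict(np.load("scene0.npz"));b=dict(np.load("side0.npz"))
def blob(d,x0,y0,x1,y1):
    g=d["frame"][y0:y1,x0:x1].max(2);m=(g<45).astype(np.uint8)
    n,l,s,c=cv2.connectedComponentsWithStats(m)
    for i in range(1,n):
        if s[i,4]>15: print(s[i,:]+[x0,y0,0,0,0],c[i]+[x0,y0])
print("scene");blob(a,245,240,295,320);print("side");blob(b,205,185,275,235)
print(plane(a,(270,254),.101),plane(b,(250,196),.101),tri(a,(270,254),b,(250,196)))
print(plane(a,(269,306),.065))
for n,d in(("scene",a),("side",b)):
    x,y=(220,220) if n=="scene" else (180,170)
    cv2.imwrite(f"pics/{n}c.png",cv2.resize(d["frame"][y:y+130,x:x+120,::-1],None,fx=4.5,fy=4.5,interpolation=cv2.INTER_CUBIC))
E
```

```text
scene
[260 248  21  27 416] [270.08413462 261.49519231]
[263 300  12  13 101] [268.20792079 306.42574257]
side
[205 185  19   7 105] [212.9047619  187.47619048]
[242 185  33  29 544] [255.48897059 198.09558824]
[219 201   7   8  46] [222.23913043 204.7826087 ]
[205 217  17   6  27] [212.66666667 219.7037037 ]
[262 219  12   7  16] [267.6875 222.    ]
[223 223  33  10  53] [239.39622642 227.54716981]
[ 0.45962017 -0.02110444  0.101     ] [ 0.45720633 -0.02598722  0.101     ] (array([ 0.46016003, -0.02204149,  0.09971148]), array([ 0.45922196, -0.0218287 ,  0.0991637 ]))
[0.41632413 0.06568045 0.065     ]
```

View pics/scenec.png

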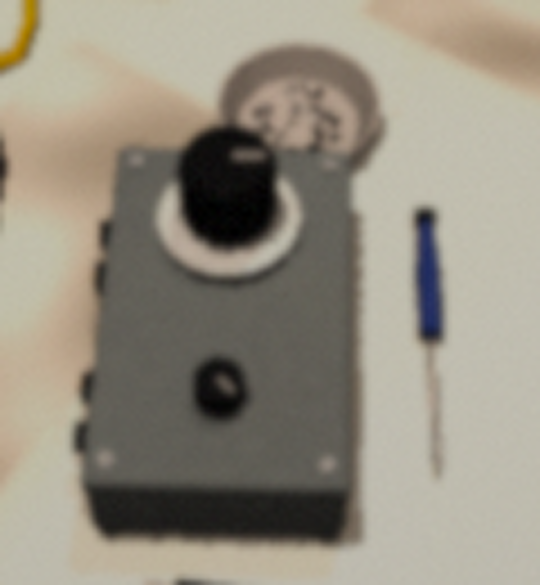

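The crop shows the large knob's top at about scene pixel (271,254). Its white pointer points right, which is about -x of the case (roughly 185°). The target is 125°, so the stop's rest angle is 225°, about two clicks anticlockwise. The sockets on the left confirm +x. I'll move above the knob and turn to mid-range yaw.

Emit:
{"op": "carry_out", "data": {
  "targets": [
    {"twist":[0,0,0],"linear":[-0.5,-0.5,0],"fingers":1},
    {"twist":[0,0,0],"linear":[-0.9,-0.93,0],"fingers":1},
    {"twist":[0,0,0],"linear":[-0.9,-0.93,0],"fingers":1},
    {"twist":[0,0,0],"linear":[-0.9,-0.93,0],"fingers":1},
    {"twist":[0,0,0],"linear":[-0.9,-0.93,0],"fingers":1},
    {"twist":[0,0,0],"linear":[-0.9,-0.93,0],"fingers":1},
    {"twist":[0,0,0],"linear":[-0.9,-0.93,0],"fingers":1},
    {"twist":[0,0,0],"linear":[-0.9,-0.93,0],"fingers":1},
    {"twist":[0,0,0],"linear":[-0.9,-0.93,0],"fingers":1},
    {"twist":[0,0,0],"linear":[-0.9,-0.93,0],"fingers":1},
    {"twist":[0,0,0],"linear":[-0.9,-0.93,0],"fingers":1},
    {"twist":[0,0,0],"linear":[-0.9,-0.93,0],"fingers":1},
    {"twist":[0,0,0],"linear":[-0.9,-0.93,0],"fingers":1},
    {"twist":[0,0,0],"linear":[-0.9,-0.93,0],"fingers":1},
    {"twist":[0,0,0],"linear":[-0.9,-0.93,0],"fingers":1},
    {"twist":[0,0,0],"linear":[-0.9,-0.93,0],"fingers":1},
    {"twist":[0,0,0],"linear":[-0.9,-0.93,0],"fingers":1},
    {"twist":[0,0,0],"linear":[-0.9,-0.93,0],"fingers":1},
    {"twist":[0,0,0],"linear":[-0.9,-0.93,0],"fingers":1},
    {"twist":[0,0,0],"linear":[-0.5,-0.5,0],"fingers":1}
  ]
}}

```text
t: 1.77
tcp_pos: [0.4438, 0.0016, 0.2047]
eef_rot: [[-0.972, 0.233, -0.001], [0.233, 0.972, -0.001], [0.001, -0.001, -1.0]]
ft_force: [-0.4, 0.7, 0.3]
width: 0.0939
gripper_force: 0.0
```

Emit:
{"op": "carry_out", "data": {
  "targets": [
    {"twist":[0,0,1],"linear":[0,0,0],"fingers":1},
    {"twist":[0,0,1],"linear":[0,0,0],"fingers":1},
    {"twist":[0,0,1],"linear":[0,0,0],"fingers":1},
    {"twist":[0,0,1],"linear":[0,0,0],"fingers":1},
    {"twist":[0,0,1],"linear":[0,0,0],"fingers":1},
    {"twist":[0,0,1],"linear":[0,0,0],"fingers":1},
    {"twist":[0,0,1],"linear":[0,0,0],"fingers":1},
    {"twist":[0,0,1],"linear":[0,0,0],"fingers":1},
    {"twist":[0,0,1],"linear":[0,0,0],"fingers":1},
    {"twist":[0,0,1],"linear":[0,0,0],"fingers":1},
    {"twist":[0,0,1],"linear":[0,0,0],"fingers":1},
    {"twist":[0,0,1],"linear":[0,0,0],"fingers":1},
    {"twist":[0,0,1],"linear":[0,0,0],"fingers":1},
    {"twist":[0,0,1],"linear":[0,0,0],"fingers":1},
    {"twist":[0,0,1],"linear":[0,0,0],"fingers":1},
    {"twist":[0,0,0],"linear":[0,0,0],"fingers":1},
    {"twist":[0,0,0],"linear":[0,0,0],"fingers":1}
  ]
}}

```text
t: 3.18
tcp_pos: [0.4427, 0.0045, 0.2051]
eef_rot: [[-0.031, 1.0, -0.001], [1.0, 0.031, 0.0], [0.0, -0.001, -1.0]]
ft_force: [-0.7, -0.9, -0.1]
width: 0.0942
gripper_force: 0.0
```

```bash
python3 - <<'E'
from bench import bot
from h import *
s=bot.observe();print({k:np.round(v,4).tolist() for k,v in s.items()})
d=bot.get_image("wrist");np.savez("w1.npz",**d);cv2.imwrite("pics/w1.png",d["frame"][:,:,::-1])
print(proj(d,[.46,-.022,.101]))
E
```

```text
{'t': 3.1833, 'joints': [-6.7701, -8.8157, 91.9919, 0.0076, 96.871, -8.5593], 'qd': [0.0025, -0.0636, -0.2152, -0.0026, -0.0082, -0.1978], 'joint_torque': [-0.0011, -23.7019, -30.2778, 0.0713, 0.0281, 0.0838], 'tcp_pos': [0.4427, 0.0045, 0.2051], 'eef_rot': [[-0.0312, 0.9995, -0.0008], [0.9995, 0.0312, 0.0002], [0.0003, -0.0008, -1.0]], 'ft_force': [-0.7209, -0.8877, -0.0922], 'ft_torque': [-0.1222, -0.0093, -0.0032], 'gripper_force': 0.0, 'width': 0.0942}
[294.86705678 237.78703183]
```

View pics/w1.png

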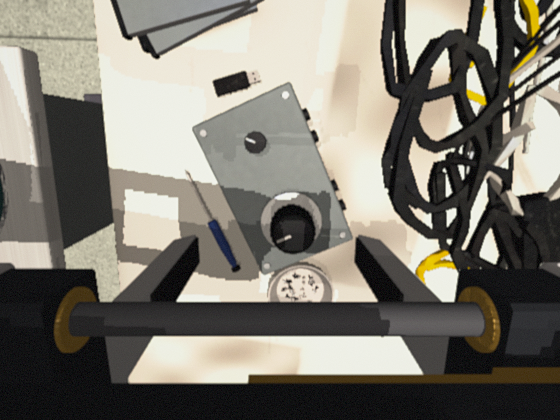

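The wrist view shows the knob top around (293,232), its pointer running down-left from about (288,236) to (276,243), and the deck screws at (287,95), (203,133), (266,267) and (342,236).

```bash
cat > m.py <<'E'
from h import *
def meas(d,yaw=None,c=None):
    f=d["frame"];H=np.array
    g=f.max(2)
    if c is None: c=(293,230)
    x0,y0=int(c[0])-32,int(c[1])-32
    sub=g[y0:y0+64,x0:x0+64]
    m=(sub<75).astype(np.uint8); m=cv2.morphologyEx(m,cv2.MORPH_CLOSE,np.ones((5,5)))
    n,l,s,cc=cv2.connectedComponentsWithStats(m);i=1+s[1:,4].argmax()
    print("dark",s[i]+[x0,y0,0,0,0],cc[i]+[x0,y0])
    w=((sub>95)&(cv2.morphologyEx((l==i).astype(np.uint8),cv2.MORPH_CLOSE,cv2.getStructuringElement(2,(13,13)))>0)).astype(np.uint8)
    n,l,s,cc=cv2.connectedComponentsWithStats(w)
    for j in range(1,n):
        if s[j,4]>6:
            ys,xs=np.nonzero(l==j);P=np.array([plane(d,(x+x0,y+y0),.101)[:2] for x,y in zip(xs,ys)])
            vx=cv2.fitLine(P.astype(np.float32),cv2.DIST_L2,0,0,1e-6,1e-6).ravel()
            print("white",s[j]+[x0,y0,0,0,0],P.mean(0),"dir",np.degrees(np.arctan2(vx[1],vx[0])))
E
python3 - <<'E'
from m import *
d=dict(np.load("w1.npz"));meas(d)
S=[plane(d,p,.05)[:2] for p in((287,95),(203,133),(266,267),(342,236))]
print(S,np.mean(S,0))
e=(S[0]+S[1]-S[2]-S[3]);print("y dir",np.degrees(np.arctan2(e[1],e[0])));e=S[0]+S[3]-S[1]-S[2];yaw=np.degrees(np.arctan2(e[1],e[0]));print("x",yaw)
t=np.radians(yaw);print("axis",np.mean(S,0)+.042*np.array([np.sin(t),-np.cos(t)]),"small",plane(d,(256,142),.067),"top",plane(d,(292,232),.101))
f=d["frame"];cv2.imwrite("pics/w1c.png",cv2.resize(f[185:275,240:350,::-1],None,fx=6,fy=6,interpolation=cv2.INTER_CUBIC))
E
```

```text
dark [ 261  204   64   58 2244] [293.01559715 231.94786096]
white [263 227  11  19  83] [ 0.43432929 -0.0204699 ] dir -68.1232
white [315 226   6  13  38] [ 0.48056587 -0.01550643] dir 84.16589
white [277 235  15   7  44] [ 0.45082307 -0.02243333] dir 24.870977
white [271 247   7   2  11] [ 0.44020734 -0.03230635] dir 0.60298884
[array([0.44899369, 0.11125841]), array([0.36380659, 0.07152688]), array([ 0.43223457, -0.07507976]), array([ 0.51602848, -0.03528772])] [0.44026583 0.01810445]
y dir 114.8011543816362
x 25.201983795224617
axis [ 0.45814988 -0.01989767] small [0.41969004 0.06457963 0.067     ] top [ 0.45704568 -0.01636321  0.101     ]
```

View pics/w1c.png

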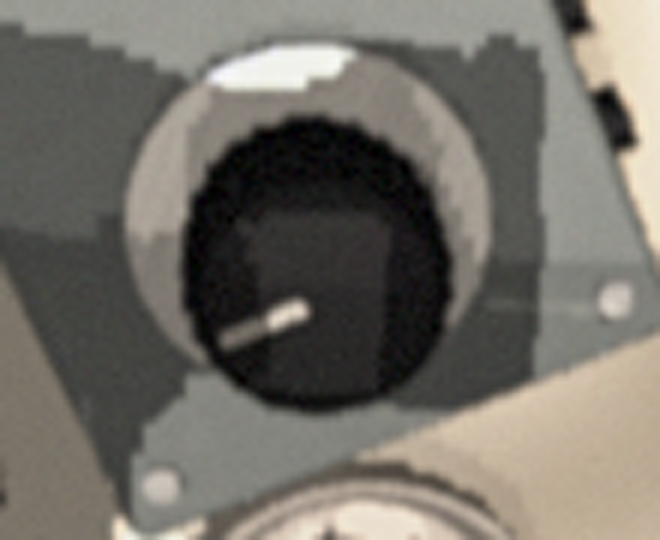

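The closer crop shows the knob silhouette centred around (293,231) with the pointer line passing close to the axis. Its direction is about 180° in the case frame, so two clicks from the stop. I'll move over the axis and partway down.

Emit:
{"op": "carry_out", "data": {
  "targets": [
    {"twist":[0,0,0],"linear":[-0.33,0.2,0.4],"fingers":1},
    {"twist":[0,0,0],"linear":[-0.33,0.19,0.8],"fingers":1},
    {"twist":[0,0,0],"linear":[-0.32,0.19,0.8],"fingers":1},
    {"twist":[0,0,0],"linear":[0,0,0.6],"fingers":1},
    {"twist":[0,0,0],"linear":[0,0,0],"fingers":1},
    {"twist":[0,0,0],"linear":[0,0,0],"fingers":1},
    {"twist":[0,0,0],"linear":[0,0,0],"fingers":1},
    {"twist":[0,0,0],"linear":[0,0,0],"fingers":1}
  ]
}}

```text
t: 3.9
tcp_pos: [0.459, -0.0198, 0.1418]
eef_rot: [[-0.029, 1.0, 0.003], [1.0, 0.029, -0.0], [-0.0, 0.003, -1.0]]
ft_force: [-0.1, -0.4, 0.4]
width: 0.0939
gripper_force: 0.0
```

```bash
python3 - <<'E'
from bench import bot
from h import *
s=bot.observe();print({k:np.round(s[k],4).tolist() for k in("t","tcp_pos","ft_force","ft_torque","joints")})
d=bot.get_image("wrist");np.savez("w2.npz",**d)
p=proj(d,[.458,-.0195,.101]);print(p,[proj(d,[.458,-.0195+k,.101]) for k in(.0215,-.0215)],[proj(d,[.458+k,-.0195,.101]) for k in(.0215,-.0215)])
f=d["frame"][:,:,::-1].copy();cv2.circle(f,tuple(int(v) for v in p),1,(0,0,255),-1)
x,y=int(p[0])-65,int(p[1])-50;x,y=max(x,0),max(y,0)
print(x,y);cv2.imwrite("pics/w2c.png",cv2.resize(f[y:y+95,x:x+130],None,fx=6,fy=6,interpolation=cv2.INTER_CUBIC))
E
```

```text
{'t': 3.9, 'tcp_pos': [0.459, -0.0198, 0.1418], 'ft_force': [-0.1042, -0.4204, 0.3643], 'ft_torque': [-0.0686, 0.0512, -0.0298], 'joints': [-9.5449, -5.5488, 96.2806, 0.0043, 89.1219, -11.2315]}
[276.1494253  229.87775967] [array([277.02256635, 201.07503623]), array([275.31373473, 257.44508588])] [array([305.54921498, 230.67852701]), array([246.69643088, 229.07554318])]
211 179
```

View pics/w2c.png

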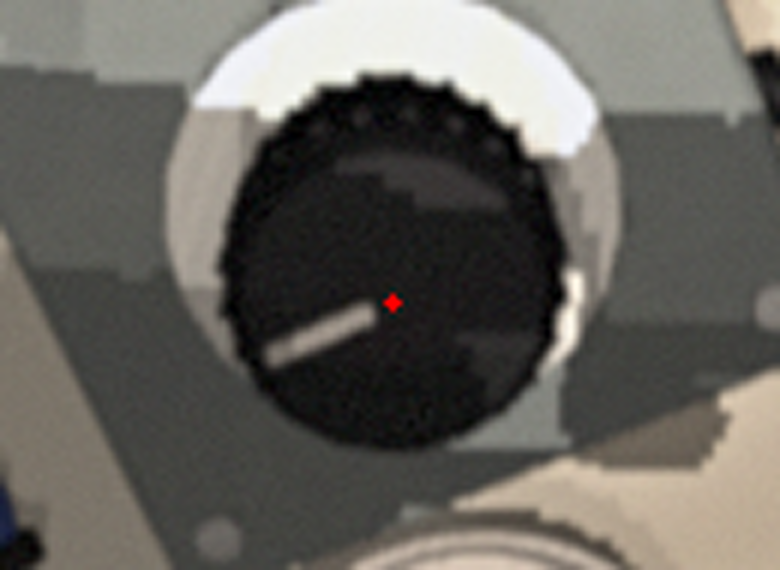

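The view shows the projected axis within about 1 mm of the top's centre, and the pointer at about 180° in the case frame. I'll descend and grip.

Emit:
{"op": "carry_out", "data": {
  "targets": [
    {"twist":[0,0,0],"linear":[0.02,-0.04,0.6],"fingers":1},
    {"twist":[0,0,0],"linear":[0,0,0.8],"fingers":1},
    {"twist":[0,0,0],"linear":[0,0,0.8],"fingers":1},
    {"twist":[0,0,0],"linear":[0,0,0.7],"fingers":1},
    {"twist":[0,0,0],"linear":[0,0,0],"fingers":1},
    {"twist":[0,0,0],"linear":[0,0,0],"fingers":1}
  ]
}}

```text
t: 4.45
tcp_pos: [0.457, -0.019, 0.0681]
eef_rot: [[-0.029, 1.0, -0.001], [1.0, 0.029, 0.0], [0.0, -0.001, -1.0]]
ft_force: [0.4, -0.5, 0.2]
width: 0.0938
gripper_force: 0.0
```

```bash
cat > o.py <<'E'
from bench import bot
import numpy as np
s=bot.observe();print({k:np.round(s[k],4).tolist() for k in("t","tcp_pos","ft_force","ft_torque","width","gripper_force")},"yaw_y",np.degrees(np.arctan2(s["eef_rot"][1][1],s["eef_rot"][0][1])),"j6",s["joints"][5],s["joint_torque"][5])
E
python3 o.py
```

```text
{'t': 4.45, 'tcp_pos': [0.457, -0.019, 0.0681], 'ft_force': [0.3805, -0.4813, 0.1668], 'ft_torque': [-0.0684, 0.0034, 0.0527], 'width': 0.0938, 'gripper_force': 0.0} yaw_y 1.6835444916680167 j6 -11.17912351043879 -0.0025877901498461142
```

Emit:
{"op": "carry_out", "data": {
  "targets": [
    {"twist":[0,0,0],"linear":[0,0,0],"fingers":0.4},
    {"twist":[0,0,0],"linear":[0,0,0],"fingers":0.4},
    {"twist":[0,0,0],"linear":[0,0,0],"fingers":0.4},
    {"twist":[0,0,0],"linear":[0,0,0],"fingers":0.4},
    {"twist":[0,0,0],"linear":[0,0,0],"fingers":0.4},
    {"twist":[0,0,0],"linear":[0,0,0],"fingers":0.4},
    {"twist":[0,0,0],"linear":[0,0,0],"fingers":0.4},
    {"twist":[0,0,0],"linear":[0,0,0],"fingers":0.4},
    {"twist":[0,0,0],"linear":[0,0,0],"fingers":0.4}
  ],
  "squeeze": 20
}}

```text
t: 5.2
tcp_pos: [0.4587, -0.0191, 0.0681]
eef_rot: [[-0.029, 1.0, 0.004], [1.0, 0.029, 0.0], [0.0, 0.004, -1.0]]
ft_force: [5.5, -0.4, -3.2]
width: 0.0426
gripper_force: 20.0
```

```bash
python3 o.py
```

```text
{'t': 5.2, 'tcp_pos': [0.4587, -0.0191, 0.0681], 'ft_force': [5.5212, -0.388, -3.1532], 'ft_torque': [-0.0318, -0.7071, 0.0224], 'width': 0.0426, 'gripper_force': 19.9993} yaw_y 1.6571829587491382 j6 -11.170624220125154 0.009604740771465003
```

Gripped. I'll recentre slightly and begin turning anticlockwise (negative tool z) in stages.

Emit:
{"op": "carry_out", "data": {
  "targets": [
    {"twist":[0,0,0],"linear":[0,0.07,0],"fingers":0.4},
    {"twist":[0,0,0],"linear":[0,0,0],"fingers":0.4},
    {"twist":[0,0,-0.5],"linear":[0,0,0],"fingers":0.4},
    {"twist":[0,0,-0.5],"linear":[0,0,0],"fingers":0.4},
    {"twist":[0,0,-0.5],"linear":[0,0,0],"fingers":0.4},
    {"twist":[0,0,-0.5],"linear":[0,0,0],"fingers":0.4},
    {"twist":[0,0,-0.5],"linear":[0,0,0],"fingers":0.4},
    {"twist":[0,0,-0.5],"linear":[0,0,0],"fingers":0.4},
    {"twist":[0,0,-0.5],"linear":[0,0,0],"fingers":0.4},
    {"twist":[0,0,-0.5],"linear":[0,0,0],"fingers":0.4},
    {"twist":[0,0,0],"linear":[0,0,0],"fingers":0.4},
    {"twist":[0,0,0],"linear":[0,0,0],"fingers":0.4}
  ]
}}

```text
t: 6.2
tcp_pos: [0.4587, -0.0191, 0.0681]
eef_rot: [[-0.368, 0.93, -0.001], [0.93, 0.368, 0.0], [0.0, -0.0, -1.0]]
ft_force: [-0.9, -0.3, 1.4]
width: 0.0424
gripper_force: 20.0
```

```bash
python3 o.py
```

```text
{'t': 6.2, 'tcp_pos': [0.4587, -0.0191, 0.0681], 'ft_force': [-0.935, -0.2933, 1.3976], 'ft_torque': [-0.0817, 0.1541, -0.1034], 'width': 0.0424, 'gripper_force': 19.9985} yaw_y 21.593663089175763 j6 -31.057377143776606 -0.11350254993885756
```

Emit:
{"op": "carry_out", "data": {
  "targets": [
    {"twist":[0,0,-0.5],"linear":[0,0,0],"fingers":0.4},
    {"twist":[0,0,-0.5],"linear":[0,0,0],"fingers":0.4},
    {"twist":[0,0,-0.5],"linear":[0,0,0],"fingers":0.4},
    {"twist":[0,0,-0.5],"linear":[0,0,0],"fingers":0.4},
    {"twist":[0,0,-0.5],"linear":[0,0,0],"fingers":0.4},
    {"twist":[0,0,-0.5],"linear":[0,0,0],"fingers":0.4},
    {"twist":[0,0,0],"linear":[0,0,0],"fingers":0.4},
    {"twist":[0,0,0],"linear":[0,0,0],"fingers":0.4}
  ]
}}

```text
t: 6.87
tcp_pos: [0.4587, -0.0191, 0.0681]
eef_rot: [[-0.596, 0.803, -0.001], [0.803, 0.596, 0.0], [0.0, -0.0, -1.0]]
ft_force: [-1.9, -0.4, 1.9]
width: 0.0425
gripper_force: 20.0
```

```bash
python3 o.py
```

```text
{'t': 6.8667, 'tcp_pos': [0.4587, -0.0191, 0.0681], 'ft_force': [-1.9455, -0.4376, 1.8793], 'ft_torque': [-0.0655, 0.2387, -0.1738], 'width': 0.0425, 'gripper_force': 19.9987} yaw_y 36.55575725597925 j6 -46.01979826139913 -0.17962035723030567
```

Emit:
{"op": "carry_out", "data": {
  "targets": [
    {"twist":[0,0,-0.5],"linear":[0,0,0],"fingers":0.4},
    {"twist":[0,0,0],"linear":[0,0,0],"fingers":0.4},
    {"twist":[0,0,0],"linear":[0,0,0],"fingers":0.4}
  ]
}}

```text
t: 7.12
tcp_pos: [0.4587, -0.0191, 0.0681]
eef_rot: [[-0.63, 0.777, -0.0], [0.777, 0.63, 0.0], [0.0, -0.0, -1.0]]
ft_force: [-1.1, 0.1, 2.7]
width: 0.0422
gripper_force: 20.0
```

```bash
python3 o.py; python3 - <<'E'
from bench import bot
import numpy as np
for i in range(6):
    bot.get_image("side");s=bot.observe();print(round(s["ft_torque"][2],3),round(s["joint_torque"][5],3))
E
```

```text
{'t': 7.1167, 'tcp_pos': [0.4587, -0.0191, 0.0681], 'ft_force': [-1.0873, 0.0693, 2.6808], 'ft_torque': [-0.1041, 0.3972, -0.1759], 'width': 0.0422, 'gripper_force': 19.999} yaw_y 39.048334839346786 j6 -48.5156177179587 -0.18828799948096275
-0.178 -0.159
-0.228 -0.152
-0.184 -0.152
-0.114 -0.153
-0.147 -0.155
-0.17 -0.156
```

```bash
cat > r.py <<'E'
from bench import bot
import numpy as np
a=[]
for i in range(5):
    bot.get_image("side");s=bot.observe();a.append([s["ft_torque"][2],s["joint_torque"][5]])
print("ft %.3f j6 %.3f"%tuple(np.mean(a,0)),"last",np.round(a[-1],3),"yaw_y",np.degrees(np.arctan2(s["eef_rot"][1][1],s["eef_rot"][0][1])),s["t"],np.round(s["ft_force"],1))
E
```

Emit:
{"op": "carry_out", "data": {
  "targets": [
    {"twist":[0,0,-0.5],"linear":[0,0,0],"fingers":0.4},
    {"twist":[0,0,0],"linear":[0,0,0],"fingers":0.4},
    {"twist":[0,0,0],"linear":[0,0,0],"fingers":0.4}
  ]
}}

```text
t: 7.67
tcp_pos: [0.4587, -0.0191, 0.068]
eef_rot: [[-0.664, 0.748, -0.001], [0.748, 0.664, -0.0], [0.0, -0.0, -1.0]]
ft_force: [-3.0, 0.2, 4.8]
width: 0.0427
gripper_force: 20.0
```

```bash
python3 r.py
```

```text
ft -0.069 j6 -0.071 last [-0.071 -0.07 ] yaw_y 41.63999759146657 7.9167 [-2.9  0.1  4.3]
```

Emit:
{"op": "carry_out", "data": {
  "targets": [
    {"twist":[0,0,-0.5],"linear":[0,0,0],"fingers":0.4},
    {"twist":[0,0,0],"linear":[0,0,0],"fingers":0.4},
    {"twist":[0,0,0],"linear":[0,0,0],"fingers":0.4}
  ]
}}

```text
t: 8.17
tcp_pos: [0.4587, -0.0191, 0.068]
eef_rot: [[-0.696, 0.718, -0.0], [0.718, 0.696, -0.0], [0.0, -0.0, -1.0]]
ft_force: [-4.0, 0.4, 4.4]
width: 0.0426
gripper_force: 20.0
```

```bash
python3 r.py
```

```text
ft -0.092 j6 -0.083 last [-0.092 -0.081] yaw_y 44.098037942854255 8.4167 [-3.7 -0.2  4.4]
```

First click felt at about yaw 40. Next, toward the second.

Emit:
{"op": "carry_out", "data": {
  "targets": [
    {"twist":[0,0,-0.5],"linear":[0,0,0],"fingers":0.4},
    {"twist":[0,0,-0.5],"linear":[0,0,0],"fingers":0.4},
    {"twist":[0,0,-0.5],"linear":[0,0,0],"fingers":0.4},
    {"twist":[0,0,-0.5],"linear":[0,0,0],"fingers":0.4},
    {"twist":[0,0,-0.5],"linear":[0,0,0],"fingers":0.4},
    {"twist":[0,0,0],"linear":[0,0,0],"fingers":0.4},
    {"twist":[0,0,0],"linear":[0,0,0],"fingers":0.4}
  ]
}}

```text
t: 9.0
tcp_pos: [0.4587, -0.0191, 0.068]
eef_rot: [[-0.835, 0.551, -0.0], [0.551, 0.835, -0.0], [0.0, -0.0, -1.0]]
ft_force: [-2.8, 0.8, 4.8]
width: 0.0424
gripper_force: 20.0
```

```bash
python3 r.py
```

```text
ft -0.152 j6 -0.144 last [-0.198 -0.143] yaw_y 56.58490233711684 9.25 [-4.1  0.8  4.9]
```

Emit:
{"op": "carry_out", "data": {
  "targets": [
    {"twist":[0,0,-0.5],"linear":[0,0,0],"fingers":0.4},
    {"twist":[0,0,-0.5],"linear":[0,0,0],"fingers":0.4},
    {"twist":[0,0,0],"linear":[0,0,0],"fingers":0.4},
    {"twist":[0,0,0],"linear":[0,0,0],"fingers":0.4}
  ]
}}

```text
t: 9.58
tcp_pos: [0.4587, -0.0192, 0.0681]
eef_rot: [[-0.88, 0.476, -0.0], [0.476, 0.88, -0.0], [0.0, -0.0, -1.0]]
ft_force: [-3.2, 0.4, 4.7]
width: 0.0425
gripper_force: 20.0
```

```bash
python3 r.py
```

```text
ft -0.075 j6 -0.077 last [-0.075 -0.076] yaw_y 61.5974720198151 9.8333 [-4.8  1.6  5.6]
```

Emit:
{"op": "carry_out", "data": {
  "targets": [
    {"twist":[0,0,-0.5],"linear":[0.04,0,0],"fingers":0.4},
    {"twist":[0,0,-0.5],"linear":[0,0,0],"fingers":0.4},
    {"twist":[0,0,-0.5],"linear":[0,0,0],"fingers":0.4},
    {"twist":[0,0,-0.5],"linear":[0,0,0],"fingers":0.4},
    {"twist":[0,0,-0.5],"linear":[0,0,0],"fingers":0.4},
    {"twist":[0,0,-0.5],"linear":[0,0,0],"fingers":0.4},
    {"twist":[0,0,0],"linear":[0,0,0],"fingers":0.4},
    {"twist":[0,0,0],"linear":[0,0,0],"fingers":0.4}
  ]
}}

```text
t: 10.5
tcp_pos: [0.4586, -0.0192, 0.068]
eef_rot: [[-0.973, 0.233, 0.001], [0.233, 0.973, -0.001], [-0.002, -0.001, -1.0]]
ft_force: [-0.8, -0.9, 3.1]
width: 0.0424
gripper_force: 20.0
```

```bash
python3 r.py
```

```text
ft -0.149 j6 -0.150 last [-0.125 -0.151] yaw_y 76.61783576749593 10.75 [ 0.6 -2.1  1.9]
```

Emit:
{"op": "carry_out", "data": {
  "targets": [
    {"twist":[0,0,-0.5],"linear":[0,0,0],"fingers":0.4},
    {"twist":[0,0,-0.5],"linear":[0,0,0],"fingers":0.4},
    {"twist":[0,0,0],"linear":[0,0,0],"fingers":0.4},
    {"twist":[0,0,0],"linear":[0,0,0],"fingers":0.4}
  ]
}}

```text
t: 11.08
tcp_pos: [0.4586, -0.0191, 0.0681]
eef_rot: [[-0.989, 0.147, 0.001], [0.147, 0.989, -0.001], [-0.001, -0.001, -1.0]]
ft_force: [1.3, -3.4, 2.0]
width: 0.0425
gripper_force: 20.0
```

```bash
python3 r.py
```

```text
ft -0.182 j6 -0.178 last [-0.172 -0.177] yaw_y 81.62706660473968 11.3333 [ 1.5 -4.4  0.9]
```

Emit:
{"op": "carry_out", "data": {
  "targets": [
    {"twist":[0,0,-0.5],"linear":[0,0,0],"fingers":0.4},
    {"twist":[0,0,0],"linear":[0,0,0],"fingers":0.4},
    {"twist":[0,0,0],"linear":[0,0,0],"fingers":0.4}
  ]
}}

```text
t: 11.58
tcp_pos: [0.4585, -0.0191, 0.0681]
eef_rot: [[-0.995, 0.102, 0.001], [0.102, 0.995, -0.001], [-0.001, -0.001, -1.0]]
ft_force: [2.4, -4.8, 0.8]
width: 0.0427
gripper_force: 20.0
```

```bash
python3 r.py
```

```text
ft -0.205 j6 -0.192 last [-0.167 -0.191] yaw_y 84.13289668202736 11.8333 [ 2.4 -5.1  0.8]
```

The stop is confirmed: torque reached 0.19 N m with no drop, about 6.5 N on the post. The shaft's rest is at yaw 47.4, so the fifth click lies at -52.6. Now I'll turn clockwise.

Emit:
{"op": "carry_out", "data": {
  "targets": [
    {"twist":[0,0,0.7],"linear":[0,-0.03,0],"fingers":0.4},
    {"twist":[0,0,0.7],"linear":[0,0,0],"fingers":0.4},
    {"twist":[0,0,0.7],"linear":[0,0,0],"fingers":0.4},
    {"twist":[0,0,0.7],"linear":[0,0,0],"fingers":0.4},
    {"twist":[0,0,0.7],"linear":[0,0,0],"fingers":0.4},
    {"twist":[0,0,0.7],"linear":[0,0,0],"fingers":0.4},
    {"twist":[0,0,0.7],"linear":[0,0,0],"fingers":0.4},
    {"twist":[0,0,0.7],"linear":[0,0,0],"fingers":0.4},
    {"twist":[0,0,0.7],"linear":[0,0,0],"fingers":0.4},
    {"twist":[0,0,0.7],"linear":[0,0,0],"fingers":0.4},
    {"twist":[0,0,0.7],"linear":[0,0,0],"fingers":0.4},
    {"twist":[0,0,0.7],"linear":[0,0,0],"fingers":0.4},
    {"twist":[0,0,0.7],"linear":[0,0,0],"fingers":0.4},
    {"twist":[0,0,0.7],"linear":[0,0,0],"fingers":0.4},
    {"twist":[0,0,0.7],"linear":[0,0,0],"fingers":0.4},
    {"twist":[0,0,0.7],"linear":[0,0,0],"fingers":0.4},
    {"twist":[0,0,0.7],"linear":[0,0,0],"fingers":0.4},
    {"twist":[0,0,0.7],"linear":[0,0,0],"fingers":0.4},
    {"twist":[0,0,0],"linear":[0,0,0],"fingers":0.4},
    {"twist":[0,0,0],"linear":[0,0,0],"fingers":0.4}
  ]
}}

```text
t: 13.5
tcp_pos: [0.4586, -0.019, 0.0681]
eef_rot: [[-0.363, 0.932, 0.001], [0.932, 0.363, 0.001], [0.0, 0.002, -1.0]]
ft_force: [3.7, -2.3, 0.9]
width: 0.0425
gripper_force: 20.0
```

```bash
python3 r.py
```

```text
ft 0.119 j6 0.111 last [0.098 0.111] yaw_y 21.209441364372204 13.75 [ 4.3 -1.8 -1.3]
```

Emit:
{"op": "carry_out", "data": {
  "targets": [
    {"twist":[0,0,0.7],"linear":[0,0.03,0],"fingers":0.4},
    {"twist":[0,0,0.7],"linear":[0,0,0],"fingers":0.4},
    {"twist":[0,0,0.7],"linear":[0,0,0],"fingers":0.4},
    {"twist":[0,0,0.7],"linear":[0,0,0],"fingers":0.4},
    {"twist":[0,0,0.7],"linear":[0,0,0],"fingers":0.4},
    {"twist":[0,0,0.7],"linear":[0,0,0],"fingers":0.4},
    {"twist":[0,0,0.7],"linear":[0,0,0],"fingers":0.4},
    {"twist":[0,0,0.7],"linear":[0,0,0],"fingers":0.4},
    {"twist":[0,0,0],"linear":[0,0,0],"fingers":0.4},
    {"twist":[0,0,0],"linear":[0,0,0],"fingers":0.4}
  ]
}}

```text
t: 14.58
tcp_pos: [0.4587, -0.019, 0.0681]
eef_rot: [[0.117, 0.993, 0.0], [0.993, -0.117, 0.0], [0.0, 0.0, -1.0]]
ft_force: [2.5, -2.5, 2.3]
width: 0.0426
gripper_force: 20.0
```

```bash
python3 r.py
```

```text
ft 0.055 j6 0.053 last [0.103 0.051] yaw_y -6.800812394542908 14.8333 [ 2.9 -2.2  1.8]
```

Emit:
{"op": "carry_out", "data": {
  "targets": [
    {"twist":[0,0,0.7],"linear":[0,0,0],"fingers":0.4},
    {"twist":[0,0,0.7],"linear":[0,0,0],"fingers":0.4},
    {"twist":[0,0,0.7],"linear":[0,0,0],"fingers":0.4},
    {"twist":[0,0,0.7],"linear":[0,0,0],"fingers":0.4},
    {"twist":[0,0,0.7],"linear":[0,0,0],"fingers":0.4},
    {"twist":[0,0,0.7],"linear":[0,0,0],"fingers":0.4},
    {"twist":[0,0,0.7],"linear":[0,0,0],"fingers":0.4},
    {"twist":[0,0,0.7],"linear":[0,0,0],"fingers":0.4},
    {"twist":[0,0,0.7],"linear":[0,0,0],"fingers":0.4},
    {"twist":[0,0,0.7],"linear":[0,0,0],"fingers":0.4},
    {"twist":[0,0,0.7],"linear":[0,0,0],"fingers":0.4},
    {"twist":[0,0,0.7],"linear":[0,0,0],"fingers":0.4},
    {"twist":[0,0,0.7],"linear":[0,0,0],"fingers":0.4},
    {"twist":[0,0,0],"linear":[0,0,0],"fingers":0.4},
    {"twist":[0,0,0],"linear":[0,0,0],"fingers":0.4}
  ]
}}

```text
t: 16.08
tcp_pos: [0.4588, -0.0191, 0.0681]
eef_rot: [[0.791, 0.612, 0.0], [0.612, -0.791, 0.0], [0.0, 0.0, -1.0]]
ft_force: [3.3, -2.8, 1.4]
width: 0.0426
gripper_force: 20.0
```

```bash
python3 r.py
```

```text
ft 0.096 j6 0.078 last [0.085 0.077] yaw_y -52.30232653176314 16.3333 [ 3.7 -3.1  2. ]
```

Four clicks are done; now the fifth.

Emit:
{"op": "carry_out", "data": {
  "targets": [
    {"twist":[0,0,0.5],"linear":[0,0,0],"fingers":0.4},
    {"twist":[0,0,0.5],"linear":[0,0,0],"fingers":0.4},
    {"twist":[0,0,0.5],"linear":[0,0,0],"fingers":0.4},
    {"twist":[0,0,0],"linear":[0,0,0],"fingers":0.4},
    {"twist":[0,0,0],"linear":[0,0,0],"fingers":0.4}
  ]
}}

```text
t: 16.75
tcp_pos: [0.4588, -0.0191, 0.068]
eef_rot: [[0.864, 0.504, 0.0], [0.504, -0.864, 0.0], [0.0, 0.0, -1.0]]
ft_force: [4.3, -2.6, 2.4]
width: 0.0426
gripper_force: 20.0
```

```bash
python3 r.py
```

```text
ft 0.109 j6 0.116 last [0.14  0.115] yaw_y -59.805748551656166 17.0 [ 3.1 -3.   1. ]
```

Emit:
{"op": "carry_out", "data": {
  "targets": [
    {"twist":[0,0,0.5],"linear":[0,0,0],"fingers":0.4},
    {"twist":[0,0,0.5],"linear":[0,0,0],"fingers":0.4},
    {"twist":[0,0,0.5],"linear":[0,0,0],"fingers":0.4},
    {"twist":[0,0,0],"linear":[0,0,0],"fingers":0.4},
    {"twist":[0,0,0],"linear":[0,0,0],"fingers":0.4}
  ]
}}

```text
t: 17.42
tcp_pos: [0.4588, -0.0191, 0.068]
eef_rot: [[0.922, 0.387, 0.0], [0.387, -0.922, 0.0], [0.0, 0.0, -1.0]]
ft_force: [3.5, -1.7, 2.8]
width: 0.0427
gripper_force: 20.0
```

```bash
python3 r.py
```

```text
ft 0.144 j6 0.153 last [0.118 0.152] yaw_y -67.31177507743772 17.6667 [ 3.4 -2.   2. ]
```

Emit:
{"op": "carry_out", "data": {
  "targets": [
    {"twist":[0,0,0.4],"linear":[0,0,0],"fingers":0.4},
    {"twist":[0,0,0.4],"linear":[0,0,0],"fingers":0.4},
    {"twist":[0,0,0],"linear":[0,0,0],"fingers":0.4},
    {"twist":[0,0,0],"linear":[0,0,0],"fingers":0.4}
  ]
}}

```text
t: 18.0
tcp_pos: [0.4588, -0.0191, 0.0681]
eef_rot: [[0.947, 0.321, 0.0], [0.321, -0.947, 0.0], [0.0, 0.0, -1.0]]
ft_force: [3.4, -1.8, 2.2]
width: 0.0425
gripper_force: 20.0
```

```bash
python3 r.py
```

```text
ft 0.053 j6 0.075 last [0.029 0.074] yaw_y -71.31737845225281 18.25 [ 3.8 -2.1  2.6]
```

The fifth click is in. I'll unwind to near zero torque, release and lift.

Emit:
{"op": "carry_out", "data": {
  "targets": [
    {"twist":[0,0,-0.8],"linear":[0,0,0],"fingers":0.4},
    {"twist":[0,0,-0.8],"linear":[0,0,0],"fingers":0.4},
    {"twist":[0,0,-0.8],"linear":[0,0,0],"fingers":0.4},
    {"twist":[0,0,-0.8],"linear":[0,0,0],"fingers":0.4},
    {"twist":[0,0,0],"linear":[0,0,0],"fingers":0.4},
    {"twist":[0,0,0],"linear":[0,0,0],"fingers":0.4}
  ]
}}

```text
t: 18.75
tcp_pos: [0.4588, -0.0191, 0.068]
eef_rot: [[0.824, 0.567, 0.0], [0.567, -0.824, 0.0], [0.0, 0.0, -1.0]]
ft_force: [4.5, -1.7, 2.6]
width: 0.0428
gripper_force: 20.0
```

```bash
python3 r.py
```

```text
ft -0.001 j6 0.006 last [0.014 0.008] yaw_y -55.37315637188043 19.0 [ 3.8 -2.9  3.1]
```

Emit:
{"op": "carry_out", "data": {
  "targets": [
    {"twist":[0,0,0],"linear":[0,0,0],"fingers":0.9},
    {"twist":[0,0,0],"linear":[0,0,0],"fingers":0.9},
    {"twist":[0,0,0],"linear":[0,0,0],"fingers":0.9},
    {"twist":[0,0,0],"linear":[0,0,0],"fingers":0.9},
    {"twist":[0,0,0],"linear":[0,0,0],"fingers":0.9},
    {"twist":[0,0,0],"linear":[0,0,0],"fingers":0.9},
    {"twist":[0,0,0],"linear":[0,0,-0.5],"fingers":0.9},
    {"twist":[0,0,0],"linear":[0,0,-0.8],"fingers":0.9},
    {"twist":[0,0,0],"linear":[0,0,-0.8],"fingers":0.9},
    {"twist":[0,0,0],"linear":[0,0,-0.8],"fingers":0.9},
    {"twist":[0,0,0],"linear":[0,0,-0.8],"fingers":0.9},
    {"twist":[0,0,0],"linear":[0,0,-0.8],"fingers":0.9},
    {"twist":[0,0,0],"linear":[0,0,-0.4],"fingers":0.9},
    {"twist":[0,0,0],"linear":[0,0,0],"fingers":0.9},
    {"twist":[0,0,0],"linear":[0,0,0],"fingers":0.9}
  ]
}}

```text
t: 20.25
tcp_pos: [0.4587, -0.0191, 0.1903]
eef_rot: [[0.823, 0.569, 0.0], [0.569, -0.823, 0.0], [0.0, 0.0, -1.0]]
ft_force: [-0.5, -0.1, -0.1]
width: 0.0847
gripper_force: 0.0
```

```bash
python3 - <<'E'
from bench import bot
from h import *
s=bot.observe();print({k:np.round(s[k],4).tolist() for k in("t","tcp_pos","ft_force","width")})
d=bot.get_image("wrist");np.savez("w3.npz",**d)
c=np.array([.4585,-.0192,.101])
a=np.radians(24.8+125);pt=c+.016*np.array([np.cos(a),np.sin(a),0])
f=d["frame"][:,:,::-1].copy();p=proj(d,c);print(p,proj(d,pt))
x,y=max(int(p[0])-65,0),max(int(p[1])-50,0);print(x,y)
f=cv2.resize(f[y:y+100,x:x+130],None,fx=6,fy=6,interpolation=cv2.INTER_CUBIC)
for q,col in((p,(0,0,255)),(proj(d,pt),(0,255,0))): cv2.circle(f,(int((q[0]-x+.5)*6),int((q[1]-y+.5)*6)),3,col,-1)
cv2.imwrite("pics/w3c.png",f)
E
```

```text
{'t': 20.25, 'tcp_pos': [0.4587, -0.0191, 0.1903], 'ft_force': [-0.5267, -0.0552, -0.0882], 'width': 0.0847}
[277.70913612 213.13914242] [261.33023476 220.5949188 ]
212 163
```

View pics/w3c.png

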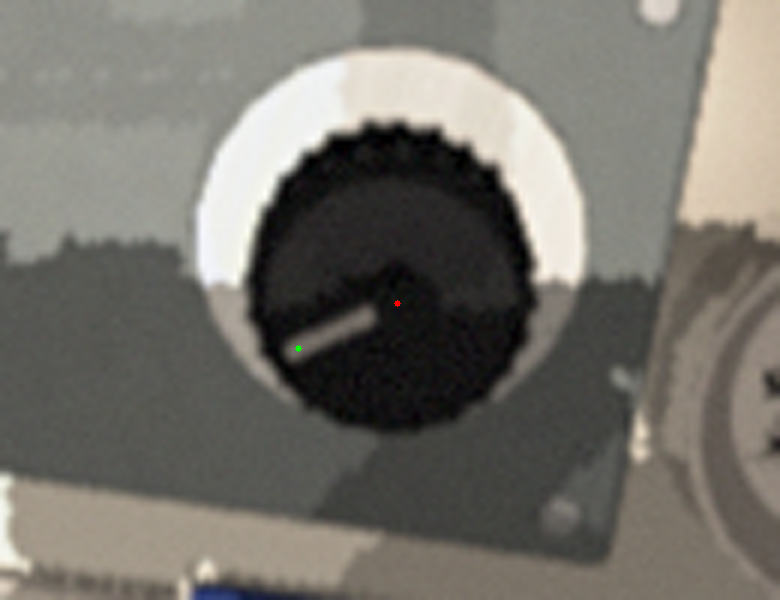

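The pointer line's outer end coincides with the predicted target index point (green dot at about (297,348) in the crop), and the gripper is clear. Handing in.

```bash
python3 -c "
from bench import bot
print(bot.close_job())"
```

```text
the job is handed in; nothing more can be done
None
```

I turned the large knob anticlockwise to its stop (about 6.5 N on the post, estimated from the torque), then five clicks clockwise; it now rests released with its pointer on target, and I've handed the job in (no verdict came back).

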